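# Engage the blue feed on the coil winder's gate lever

### The arm

A 6-joint arm with a two-finger parallel gripper is mounted at the origin on the work surface. World frame = base frame: x ahead of the robot, y to its left, z up, the work surface at z = 0. Lengths are in m, angles in rad, forces in N, time in s.
With the tool pointing down it reaches from about 0.35 to 0.975 m from the base axis. Payload 4.9 kg.
Tool frame: the origin (TCP) lies at the very end of the fingers, on their centre line; the grasp point (between the pads) lies 19 mm behind it (ctrl.grasp_offset is the distance from the TCP to the grasp point, in m); z points along the fingers, y is the line along which they close (so a half turn about z gives the same grasp; the last joint's range is limited). The gripper opens to 85 mm and grips with 20 to 120 N. Pads are 22 mm wide; open, the fingers measure 114 mm over their backs; the gripper's body (76 mm by 85 mm) begins 54 mm behind the grasp point. The pads swing forward as they close: fully open they stand 13 mm farther back than shut.
Start: joints at [-1.263, 0.053, 1.613, -0, 1.476, -0.119], TCP at [0.259, -0.569, 0.193] pointing down, gripper open.
Joint ranges: [-3.01, 3.01], [-1.01, 2.22], [0.06, 2.58], [-1.02, 4.17], [0.09, 2.62], [-3.14, 3.14]. Speed limits (rad/s): [2.57, 2.57, 3.14, 3.14, 3.14, 3.14].

### API

Orientations are given as a rotation vector (axis times angle).
In Python, from station import ctrl, optics gives the robot as it stands.
- The arm moves only by the shell command python3 -m handwheel 'ROWS' [OPENING] [FORCE]. ROWS is JSON, a list of rows, each an object of numbers: "tx", "ty", "tz": the shift along the tool's x, y, z in mm; "roll": the turn about the tool's z in rad. A call has 1 to 12 rows; each row shifts and turns the commanded pose from where the row before left it, along the tool's axes as they then stand; what a row does not reach is not made up. A row lasts 1/12 s, in which the tool goes at most 41.7 mm and 7.16 degrees, less where a joint would pass 70% of its speed; a pose out of reach is approached as far as the arm can. A call with a gripper value outside its range is refused whole. OPENING is the finger opening in mm, from 0 to 85.4, set as the call begins (- or left out, the last holds). The fingers move at their own pace and stop on an object; FORCE is the grip in N (left out, the last holds). Time passes only in rows, so rows that do not move let the fingers close. It gives the time, the measured TCP pose, the force, the opening and the grip force at its end, in the units of the state.
- ctrl.get_obs(): the state, without advancing time (a new reading comes with each control period).
- optics.get_image(name): name is "scene" or "top" or "wrist"; returns (picture, depth): 420x560x3 uint8, red, green, blue; 420x560 float32, m along the optical axis (not along the pixel's ray), 0 where there is no reading.
- optics.camera_params(name): a dict with "mtx" (3x3 intrinsics, pixels), "extrinsics" (4x4, takes a point from camera to world coordinates); the wrist camera has in their place "tool_from_camera" (4x4, takes a point from camera to tool coordinates, whose origin is the TCP and whose axes are the flange's). Camera axes: x right, y down, z forward; pixel columns grow to the right and rows downward; lengths in m; the calibration is good to about 2 mm. A picture is of the moment at which its call begins: read the wrist's pose just before it. camera_params takes no time and is no camera call.
- ctrl.finish_job(): hands the job in; it is judged then, once.
The state is a dict: "t": time; "q": joint angles; "dq": joint speeds; "effort": joint torques, N m; "tool_pos": TCP position; "tool_rot": TCP orientation; "contact_force": force on the tool from outside, world axes, zero at the start; "wrist_torque": the same for the moment, N m; "opening": finger opening in m; "grip_force": force on a finger pad.
Only numpy, scipy, OpenCV 4.12 (cv2) and the standard library are available. Lean on these libraries where they do the work, as an engineer would, in place of code of your own. Each camera call takes 0.05 s, during which the arm holds its last target. There are 200 camera calls.

### The job

The coil winder's feed lever is parked in the short middle slot of its gate. With the fingertips, push it out of park, across the neutral channel and fully home into the slot marked by the blue disc, without gripping or forcing the lever and without running it into any of the other three marked slots. Leave everything else on the bench where it is and finish with the hand clear of the lever.

Things in the scene. Friction and masses are not known exactly. Their poses are not given: they have to be found in the camera images.
- winder: Green bench coil winder, fixed: base 200 (x) x 460 (y) x 30 mm; headstock 170 (x) x 250 mm (y from -85 to +165), 130 mm high; hand wheel on its -y side; spindle, coil and tailstock to its +y side, below 155 mm. Origin on the table under the middle of the gate, in the headstock's top. x points away from the robot's side (the operator), y to the operator's left, z up.
- gate: Steel gate plate, fixed, 130 (x) x 110 (y) mm, top 140 mm above the table. Origin and axes are the winder's. Path of the stem's axis, mm: neutral channel x = 0, y -28 to 28; corner slots at y = 28 and y = -28, from it to x = 28 and x = -28; park slot y = 0, from it to x = -28. Facing park the channel is closed: pushed out of park the lever stops at neutral. Slots 17 mm wide, 1 to 2 mm play.
- lever: Feed lever: steel stem of 12 mm diameter, black grip 28 mm diameter (18 at its ends), 56 mm long. Origin on its axis in the grip's middle: 28 mm above the grip's lower and below its upper end, 205 mm from the pivot, 235 mm above the table when upright in neutral. Its z runs up the stem. It moves 53 mm from middle to side lane, 50 mm from neutral to a slot's end.
- lever_stem (a point): Point on the stem's axis where it passes the gate plate, 110 mm from the pivot, about 140 mm above the table.
- feed_select (a joint): Sideways tilt of the lever (rad) about a ball pivot 30 mm above the table under the middle of the gate: + leans to the winder's +y. 0 is the park lane, about +0.26 and -0.26 the two side lanes.
- feed_shift (a joint): Fore and aft tilt of the lever (rad), same pivot: + leans to the winder's +x, away from the operator. 0 is the neutral channel, about +0.25 and -0.25 the slots' ends; at the start -0.25 to -0.16, in the park slot. The lever stays where it is left; about 3 N at the grip moves it either way, and it stops dead at the slots' walls.
- disc_blue: Blue disc, 17 mm diameter, 3 mm thick, fixed on the gate plate and marking one feed slot. Origin under its centre, on the plate (140 mm above the table). Each disc sits in line with its corner slot, beyond the slot's closed end: in the winder's frame at x = +50 or -50 mm, y = +28 or -28 mm, 22 mm from where the stem's axis stands when home. Which colour is at which slot varies.
- disc_yellow: Yellow disc, 17 mm diameter, 3 mm thick, fixed on the gate plate and marking one feed slot. Origin under its centre, on the plate (140 mm above the table). Each disc sits in line with its corner slot, beyond the slot's closed end: in the winder's frame at x = +50 or -50 mm, y = +28 or -28 mm, 22 mm from where the stem's axis stands when home. Which colour is at which slot varies.
- disc_red: Red disc, 17 mm diameter, 3 mm thick, fixed on the gate plate and marking one feed slot. Origin under its centre, on the plate (140 mm above the table). Each disc sits in line with its corner slot, beyond the slot's closed end: in the winder's frame at x = +50 or -50 mm, y = +28 or -28 mm, 22 mm from where the stem's axis stands when home. Which colour is at which slot varies.
- disc_green: Green disc, 17 mm diameter, 3 mm thick, fixed on the gate plate and marking one feed slot. Origin under its centre, on the plate (140 mm above the table). Each disc sits in line with its corner slot, beyond the slot's closed end: in the winder's frame at x = +50 or -50 mm, y = +28 or -28 mm, 22 mm from where the stem's axis stands when home. Which colour is at which slot varies.
- bobbin_a: Spare wound bobbin, white flanges and copper, 42 mm diameter, 36 mm high, standing on the headstock's top left of the gate (top at 166 mm). Origin under its centre.
- bobbin_b: The same kind of bobbin, 42 mm diameter, 36 mm high, on the table. Origin under its centre.
- downlight_a: White recessed LED downlight lying on its face, rim 110 mm diameter, 60 mm high, on the table to the right of the winder. Origin under its centre.
- downlight_b: The same kind of downlight, 110 mm diameter, 60 mm high, on the table in front of the winder's tailstock. Origin under its centre.
- pliers: Combination pliers with yellow handles, 190 mm long along x (jaws to +x), 60 mm wide, 16 mm high, lying between the robot and the winder. Origin on the table near the joint.
- screwdriver: Screwdriver with blue handle, 200 mm long along x (tip to +x), 26 mm thick. Lying on the table to the right of the winder. Origin on the table under its middle.
- multimeter: Red multimeter with grey face lying on its back, 180 x 88 x 46 mm. Origin under its centre.

How it is judged:
By the outcome, as a careful person would: the job done as asked, in the order asked, and still so for the second after the job is handed in, with the robot touching nothing.
It also fails if it takes over 43 s, if anything falls off the work surface, if the arm or the gripper's body presses on something with over 40 N, if the wrist force passes 120 N, or if a joint passes its speed limit or range.

## Working session

There is one attempt and no reset: what is moved stays moved. The work goes in short steps, Python scripts to look and compute and a shell command to move; the robot and the scene stay as the last step left them, time stands still between calls to the robot, and variables do not carry over. Pictures are saved under pics/ and viewed, at most 10 in all, crops included, and the job is handed in when it is done.

```bash
mkdir -p pics; ls
python3 - <<'E'
from station import ctrl, optics
import cv2,numpy as np
o=ctrl.get_obs();print({k:np.round(v,3) for k,v in o.items()})
for n in("top","scene"):
    im,d=optics.get_image(n);cv2.imwrite(f"pics/{n}0.png",im[:,:,::-1]);np.savez(f"{n}0.npz",im=im,d=d)
    p=optics.camera_params(n);print(n,np.round(p["mtx"],1).tolist(),np.round(p["extrinsics"],3).tolist())
E
```

```text
pics
{'t': np.float64(0.0), 'q': array([-1.263,  0.053,  1.614, -0.   ,  1.476, -0.119]), 'dq': array([ 0.   ,  0.001,  0.001, -0.   ,  0.   , -0.001]), 'effort': array([-2.0000e-03, -3.9368e+01, -3.7018e+01, -0.0000e+00,  7.0000e-03,
        0.0000e+00]), 'tool_pos': array([ 0.259, -0.568,  0.192]), 'tool_rot': array([-3.068, -0.665,  0.   ]), 'contact_force': array([-0.034, -0.446, -0.209]), 'wrist_torque': array([ 0.025, -0.045,  0.022]), 'grip_force': np.float64(0.0), 'opening': np.float64(0.086)}
top [[401.5, 0.0, 274.8], [0.0, 401.5, 210.0], [0.0, 0.0, 1.0]] [[-0.002, -0.992, 0.125, 0.387], [-1.0, 0.003, 0.011, -0.089], [-0.011, -0.125, -0.992, 1.138], [0.0, 0.0, 0.0, 1.0]]
scene [[415.4, 0.0, 281.8], [0.0, 415.4, 212.5], [0.0, 0.0, 1.0]] [[0.592, 0.524, -0.613, 1.163], [0.806, -0.37, 0.462, -0.586], [0.016, -0.767, -0.641, 0.849], [0.0, 0.0, 0.0, 1.0]]
```

View pics/top0.png

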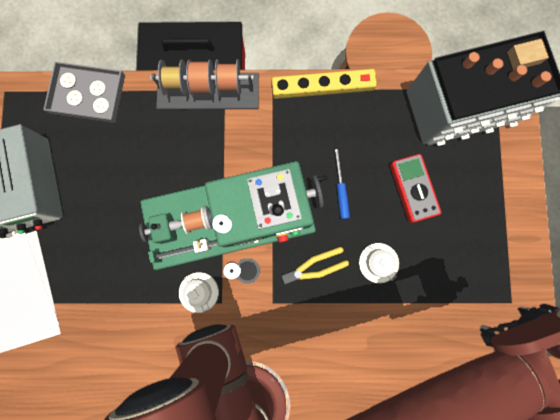

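View pics/scene0.png

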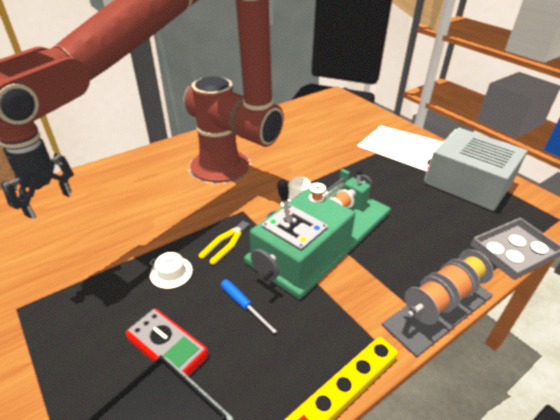

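The top view shows the gate around px (275,198): blue disc (258,183), yellow (281,177), red (268,220), green (290,215). Blue is therefore the far-left slot (+x, +y). The lever's black grip is at about (278,210).

```bash
cat > h.py <<'E'
import numpy as np,cv2
from station import ctrl,optics
def ray(n,uv,z):
    p=optics.camera_params(n);E=p["extrinsics"];r=E[:3,:3]@np.linalg.inv(p["mtx"])@np.array([*uv,1.]);o=E[:3,3]
    return o+r*(z-o[2])/r[2]
def pix(n,P):
    p=optics.camera_params(n);E=np.linalg.inv(p["extrinsics"]);c=E[:3,:3]@np.asarray(P)+E[:3,3];u=p["mtx"]@c;return u[:2]/u[2]
def cloud(n,d):
    p=optics.camera_params(n);v,u=np.mgrid[:420,:560];c=np.stack([(u-p["mtx"][0,2])/p["mtx"][0,0]*d,(v-p["mtx"][1,2])/p["mtx"][1,1]*d,d],-1)
    return c@p["extrinsics"][:3,:3].T+p["extrinsics"][:3,3]
E
python3 - <<'E'
from h import *
L={'blue':(50,28),'yellow':(50,-28),'red':(-50,28),'green':(-50,-28)}
hue={'blue':(100,125),'yellow':(22,35),'red':(0,8),'green':(50,75)}
box={'top':(240,310,165,232),'scene':(262,330,205,250)}
for n in('top','scene'):
    z=np.load(n+'0.npz');im,d=z['im'],z['d'];x0,x1,y0,y1=box[n]
    cv2.imwrite(f'pics/{n}c.png',cv2.resize(im[y0-10:y1+10,x0-10:x1+10,::-1],None,fx=7,fy=7,interpolation=cv2.INTER_CUBIC)[:600,:800])
    hsv=cv2.cvtColor(im,cv2.COLOR_RGB2HSV).astype(int);A=[];B=[]
    P=cloud(n,d)
    for c,(a,b) in hue.items():
        m=(hsv[...,0]>=a)&(hsv[...,0]<=b)&(hsv[...,1]>140)&(hsv[...,2]>110)&(P[...,2]>.132)
        k=np.zeros_like(m);k[y0:y1,x0:x1]=1;m&=k
        nn,l,s,ce=cv2.connectedComponentsWithStats(m.astype(np.uint8))
        if nn<2: print(n,c,'none');continue
        i=1+np.argmax(s[1:,4]);w=ray(n,ce[i],.143);print(n,c,ce[i].round(1),s[i,4],w.round(4))
        A.append(L[c]);B.append(w[:2])
    A=np.array(A)/1000;B=np.array(B);ac=A-A.mean(0);bc=B-B.mean(0)
    th=np.arctan2((ac[:,0]*bc[:,1]-ac[:,1]*bc[:,0]).sum(),(ac*bc).sum());R=np.array([[np.cos(th),-np.sin(th)],[np.sin(th),np.cos(th)]])
    t=B.mean(0)-R@A.mean(0);print(n,'yaw',th,'org',t,'res',(B-A@R.T-t).round(4).tolist())
    q=(P[...,:2]-t)@R; m=(abs(q)<.09).all(-1)&(P[...,2]>.19)&(P[...,2]<.27); print('lever pts',m.sum(),P[m].mean(0) if m.any() else'', 'winder',q[m].mean(0),q[m].min(0),q[m].max(0),P[m][:,2].max())
E
```

```text
top blue [258.1 181.8] 21 [ 0.5834 -0.0361  0.143 ]
top yellow none
top red [267. 220.] 21 [ 0.4867 -0.0585  0.143 ]
top green none
top yaw 0.22758967431858623 org [ 0.54137295 -0.07457295] res [[-0.0003, -0.0001], [0.0003, 0.0001]]
lever pts 124 [ 0.49941675 -0.08432531  0.2554496 ] winder [-4.30746993e-02 -3.43053277e-05] [-0.05589591 -0.01344926] [-0.02640335  0.01354213] 0.2634008392074121
scene blue [316.5 227.2] 10 [ 0.5865 -0.0396  0.143 ]
scene yellow [303.  238.5] 16 [ 0.5993 -0.0938  0.143 ]
scene red none
scene green [272.7 221. ] 7 [ 0.5025 -0.1168  0.143 ]
scene yaw 0.23278008345958678 org [ 0.54437687 -0.07815997] res [[-0.0001, -0.0002], [-0.0002, 0.0001], [0.0003, 0.0002]]
lever pts 239 [ 0.50908723 -0.09098524  0.23292717] winder [-0.03729641 -0.00433862] [-0.05633693 -0.01412953] [-0.02742895  0.01148785] 0.26016675641208575
```

View pics/topc.png

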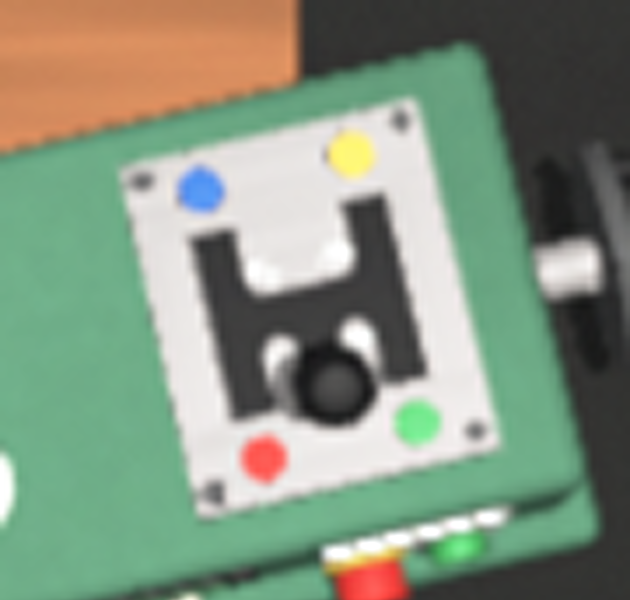

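View pics/scenec.png

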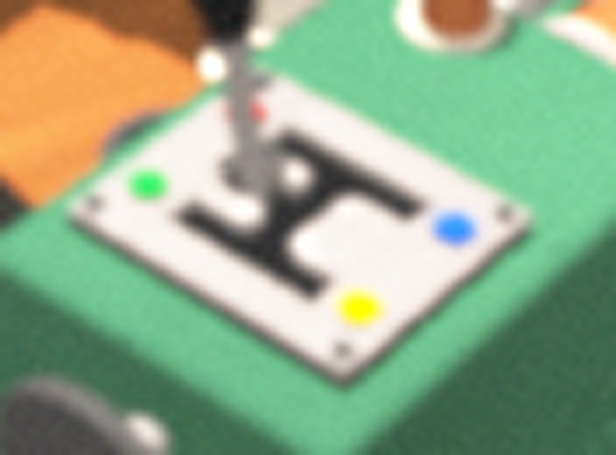

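Blue is at (+x,+y). The gate origin is about (0.543, -0.076) and the yaw about 0.23. The crops show the lever leaning towards the robot in the park slot, grip at about px (333,382) in the top crop, at roughly winder (-43,0) mm. Next I'll close the fingers, align with the winder's axes and come in behind the lever.

```bash
python3 -m handwheel '[{"roll":0.1,"tz":-12},{"roll":0.097,"tz":-12},{"tx":22,"ty":-34},{"tx":22,"ty":-34},{"tx":22,"ty":-34},{"tx":22,"ty":-34},{"tx":22,"ty":-34},{"tx":22,"ty":-34},{"tx":22,"ty":-34},{"tx":22,"ty":-34},{"tx":22,"ty":-34},{"tx":22,"ty":-34}]' 0
cat >> h.py <<'E'
O=np.array([.543,-.0763]);TH=.23;R=np.array([[np.cos(TH),-np.sin(TH)],[np.sin(TH),np.cos(TH)]])
def tcp():
    from scipy.spatial.transform import Rotation as Ro
    o=ctrl.get_obs();p=o['tool_pos'];x=Ro.from_rotvec(o['tool_rot']).as_matrix()[:,0]
    print('t',round(o['t'],2),'tcp winder mm',(1000*(p[:2]-O)@R).round(1),'z',round(p[2]*1000,1),'yaw',round(np.arctan2(x[1],x[0]),3),'open',round(o['opening'],4),'F winder',(o['contact_force'][:2]@R).round(2),round(o['contact_force'][2],2))
def lever(n='top'):
    im,d=optics.get_image(n);P=cloud(n,d);q=(P[...,:2]-O)@R*1000
    return im,P,q
E
python3 -c "
from h import *;tcp()"
```

```text
t 0.1 tcp winder mm [-389.2 -414.2] z 192.1 yaw 0.427 open 0.0855 F winder [-0.18  0.07] -0.38$[0]: bad value
```

```bash
python3 -m handwheel '[{"tx":0,"ty":0,"tz":-12,"roll":0.1},{"tx":0,"ty":0,"tz":-12,"roll":0.097}]' 0; python3 -c "
from h import *;tcp()"
```

```text
t: 0.27
tool_pos: [0.2584, -0.5678, 0.2154]
tool_rot: [-3.118, -0.352, 0.001]
contact_force: [-0.7, -0.8, -0.4]
opening: 0.0638
grip_force: 0.0
t 0.27 tcp winder mm [-389.2 -413.7] z 215.4 yaw 0.225 open 0.0638 F winder [-0.85 -0.61] -0.43
```

All four keys are required in each row. Moving on.

```bash
python3 -m handwheel '[{"tx":22,"ty":-34,"tz":0,"roll":0},{"tx":22,"ty":-34,"tz":0,"roll":0},{"tx":22,"ty":-34,"tz":0,"roll":0},{"tx":22,"ty":-34,"tz":0,"roll":0},{"tx":22,"ty":-34,"tz":0,"roll":0},{"tx":22,"ty":-34,"tz":0,"roll":0},{"tx":22,"ty":-34,"tz":0,"roll":0},{"tx":22,"ty":-34,"tz":0,"roll":0},{"tx":22,"ty":-34,"tz":0,"roll":0},{"tx":22,"ty":-34,"tz":0,"roll":0}]' 0; python3 -c "
from h import *;tcp()"
```

```text
t: 1.1
tool_pos: [0.3954, -0.1857, 0.2168]
tool_rot: [-3.121, -0.359, 0.0]
contact_force: [0.7, -0.9, 0.1]
opening: 0.0
grip_force: 0.0
t 1.1 tcp winder mm [-168.6  -72.9] z 216.8 yaw 0.229 open 0.0 F winder [ 0.48 -1.  ] 0.09
```

```bash
python3 -m handwheel '[{"tx":20,"ty":-30,"tz":0,"roll":0},{"tx":20,"ty":-30,"tz":0,"roll":0},{"tx":20,"ty":-13,"tz":0,"roll":0},{"tx":8,"ty":0,"tz":1,"roll":0},{"tx":0,"ty":0,"tz":0,"roll":0}]'
python3 - <<'E'
from h import *;tcp()
im,d=optics.get_image('scene')
cv2.imwrite('pics/s1.png',cv2.resize(im[130:260,220:370,::-1],None,fx=4,fy=4,interpolation=cv2.INTER_CUBIC))
E
```

```text
t: 1.52
tool_pos: [0.4456, -0.1003, 0.2156]
tool_rot: [-3.12, -0.365, 0.002]
contact_force: [0.0, 0.0, 0.8]
opening: 0.0002
grip_force: 0.0
t 1.52 tcp winder mm [-100.3   -1.2] z 215.6 yaw 0.233 open 0.0002 F winder [0.02 0.03] 0.84
```

View pics/s1.png

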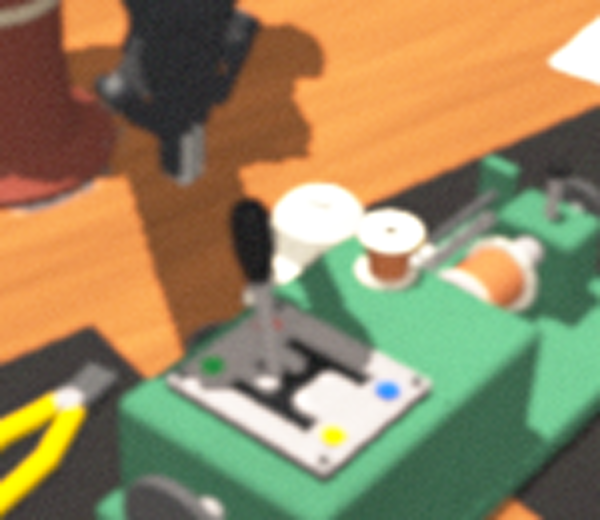

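The fingertips, around px (185,180), stand behind the grip at (252,240) with a gap between them. Next, a slow push.

```bash
python3 -m handwheel '[{"tx":10,"ty":0,"tz":0,"roll":0},{"tx":10,"ty":0,"tz":0,"roll":0},{"tx":5,"ty":0,"tz":0,"roll":0},{"tx":5,"ty":0,"tz":0,"roll":0},{"tx":5,"ty":0,"tz":0,"roll":0},{"tx":5,"ty":0,"tz":0,"roll":0},{"tx":5,"ty":0,"tz":0,"roll":0},{"tx":5,"ty":0,"tz":0,"roll":0},{"tx":0,"ty":0,"tz":0,"roll":0}]'
python3 - <<'E'
from h import *;tcp()
im,P,q=lever('scene');np.savez('s2.npz',im=im,P=P)
m=(abs(q)<80).all(-1)&(P[...,2]>.2)&(P[...,2]<.27)&(im.max(-1)<60)
print(m.sum(),np.percentile(q[m],[2,50,98],axis=0).round(1).tolist())
cv2.imwrite('pics/s2.png',cv2.resize(im[130:260,220:370,::-1],None,fx=4,fy=4,interpolation=cv2.INTER_CUBIC))
E
```

```text
t: 2.32
tool_pos: [0.4948, -0.0901, 0.2186]
tool_rot: [3.119, 0.36, 0.002]
contact_force: [-3.5, -1.1, 7.2]
opening: -0.0
grip_force: 4.1
t 2.32 tcp winder mm [-50.1  -2.5] z 218.6 yaw 0.23 open -0.0 F winder [-3.65 -0.27] 7.19
149 [[-35.1, -15.2], [-24.6, -9.1], [-17.0, -0.2]]
```

View pics/s2.png

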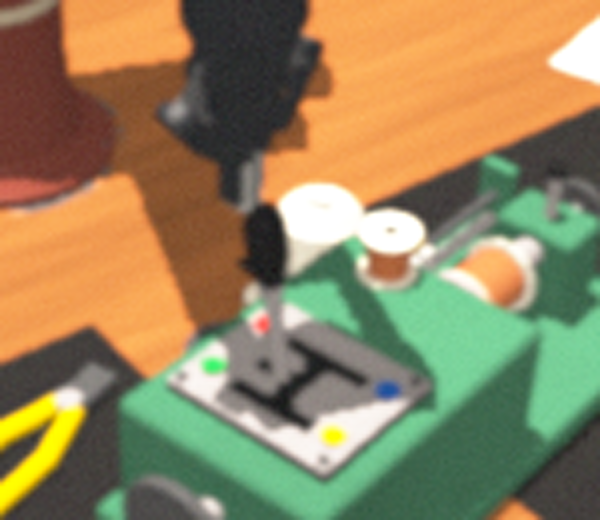

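Run:
```python
from h import *
def w(x,y,z): return np.r_[R@np.array([x,y])/1000+O,z/1000]
for p in [(-50,-2.5,218),(-27,0,207),(-27,0,235),(-27,0,260),(0,0,140)]: print(p,((pix('scene',w(*p))-[220,130])*4).round())
z=np.load('s2.npz');P=z['P'];q=(P[...,:2]-O)@R*1000
# column of points in the region: heights of dark finger/grip
for v in range(180,206,2):
  print(v,[(u,*q[v,u].round().astype(int),int(P[v,u,2]*1000)) for u in range(274,296,3)])
```

```text
(-50, -2.5, 218) [239. 251.]
(-27, 0, 207) [269. 278.]
(-27, 0, 235) [270. 242.]
(-27, 0, 260) [271. 209.]
(0, 0, 140) [299. 377.]
180 [(274, np.int64(-297), np.int64(257), 2), (277, np.int64(-47), np.int64(-17), 266), (280, np.int64(-44), np.int64(-9), 264), (283, np.int64(-41), np.int64(-1), 261), (286, np.int64(-37), np.int64(5), 259), (289, np.int64(-261), np.int64(297), -1), (292, np.int64(-210), np.int64(249), 47), (295, np.int64(-203), np.int64(256), 48)]
182 [(274, np.int64(-290), np.int64(250), 1), (277, np.int64(-286), np.int64(261), -2), (280, np.int64(-43), np.int64(-10), 259), (283, np.int64(-37), np.int64(-6), 259), (286, np.int64(-31), np.int64(-2), 260), (289, np.int64(-26), np.int64(3), 259), (292, np.int64(-200), np.int64(237), 51), (295, np.int64(-194), np.int64(245), 49)]
184 [(274, np.int64(-284), np.int64(243), 0), (277, np.int64(-275), np.int64(248), 0), (280, np.int64(-270), np.int64(259), -2), (283, np.int64(-32), np.int64(-11), 258), (286, np.int64(-26), np.int64(-8), 260), (289, np.int64(-23), np.int64(1), 256), (292, np.int64(-196), np.int64(232), 47), (29
[... 2710 characters left out ...]
t64(-73), np.int64(92), 127)]
202 [(274, np.int64(-218), np.int64(168), -1), (277, np.int64(-213), np.int64(177), -3), (280, np.int64(-202), np.int64(179), 0), (283, np.int64(-168), np.int64(154), 33), (286, np.int64(-22), np.int64(-10), 207), (289, np.int64(-19), np.int64(-3), 205), (292, np.int64(-71), np.int64(76), 130), (295, np.int64(-64), np.int64(81), 131)]
204 [(274, np.int64(-210), np.int64(159), 0), (277, np.int64(-205), np.int64(168), -2), (280, np.int64(-194), np.int64(171), 1), (283, np.int64(-160), np.int64(145), 35), (286, np.int64(-24), np.int64(-9), 199), (289, np.int64(-21), np.int64(0), 195), (292, np.int64(-67), np.int64(72), 128), (295, np.int64(-59), np.int64(74), 131)]
```

The fingertip reads about 240 mm high in depth, with its end at px (240,210), so it's riding on the grip's tapered top. I'll back off, go lower, and measure again.

```bash
python3 -m handwheel '[{"tx":-10,"ty":0,"tz":0,"roll":0},{"tx":-10,"ty":0,"tz":0,"roll":0},{"tx":0,"ty":-2,"tz":8,"roll":0},{"tx":0,"ty":0,"tz":8,"roll":0},{"tx":0,"ty":0,"tz":0,"roll":0}]'
python3 - <<'E'
from h import *;tcp()
for n in('scene','top'):
  im,P,q=lever(n)
  for nm,a,b in(('finger',-110,-50),('grip',-45,10)):
    m=(q[...,0]>a)&(q[...,0]<b)&(abs(q[...,1])<25)&(P[...,2]>.17)&(P[...,2]<.29)
    z=P[m][:,2]*1000
    print(n,nm,m.sum(),np.percentile(z,[1,5,50,95]).round() if m.any() else '')
    for lo in range(180,280,10):
      k=m&(P[...,2]*1000>lo)&(P[...,2]*1000<=lo+10)
      if k.sum()>2: print('  ',lo,k.sum(),q[k].min(0).round(),q[k].max(0).round(),np.median(q[k],0).round(1))
E
```

```text
t: 2.78
tool_pos: [0.4724, -0.0918, 0.1971]
tool_rot: [-3.119, -0.36, 0.006]
contact_force: [-0.5, 0.4, -0.8]
opening: -0.0003
grip_force: 0.0
t 2.78 tcp winder mm [-72.3   1. ] z 197.1 yaw 0.23 open -0.0003 F winder [-0.39  0.5 ] -0.83
scene finger 197 [236. 241. 265. 288.]
   230 7 [-75.  -7.] [-62.   1.] [-65.7  -5.4]
   240 33 [-79. -14.] [-60.  13.] [-65.2  -8. ]
   250 38 [-79. -15.] [-60.  13.] [-65.9  -6.7]
   260 35 [-80. -16.] [-60.  13.] [-65.5  -7. ]
   270 29 [-83. -15.] [-59.  22.] [-61.4   1.3]
scene grip 271 [172. 178. 234. 259.]
   180 17 [-26.  -8.] [-15.   3.] [-20.2  -3.9]
   190 12 [-29.  -8.] [-20.   1.] [-22.4  -4. ]
   200 21 [-31. -10.] [-18.   3.] [-21.4  -7.4]
   210 27 [-35. -14.] [-15.   5.] [-20.4  -9.1]
   220 27 [-37. -16.] [-16.   3.] [-20.4  -9.8]
   230 41 [-38. -16.] [-17.   4.] [-22.6 -11. ]
   240 41 [-43. -16.] [-18.   6.] [-24.9 -11.6]
   250 62 [-42. -14.] [-19.  11.] [-28.8  -6.4]
   260 8 [-35.  -8.] [-25.   2.] [-30.3  -1.9]
top finger 0 
top grip 0
```

Run:
```python
from h import *
o=ctrl.get_obs();im,d=optics.get_image('scene');P=cloud('scene',d)
im=cv2.resize(im[90:240,220:370,::-1],None,fx=4,fy=4,interpolation=cv2.INTER_CUBIC)
u=((pix('scene',o['tool_pos'])-[220,90])*4).astype(int);cv2.circle(im,tuple(u),5,(255,0,255),1)
cv2.imwrite('pics/s3.png',im);print(u)
p=optics.camera_params('wrist');print(np.round(p['tool_from_camera'],3).tolist())
w,d=optics.get_image('wrist');cv2.imwrite('pics/w3.png',w[:,:,::-1])
```

```text
[216 419]
[[-0.001, -0.965, -0.262, 0.066], [1.0, -0.001, -0.001, -0.0], [0.001, -0.262, 0.965, -0.18], [0.0, 0.0, 0.0, 1.0]]
```

View pics/s3.png

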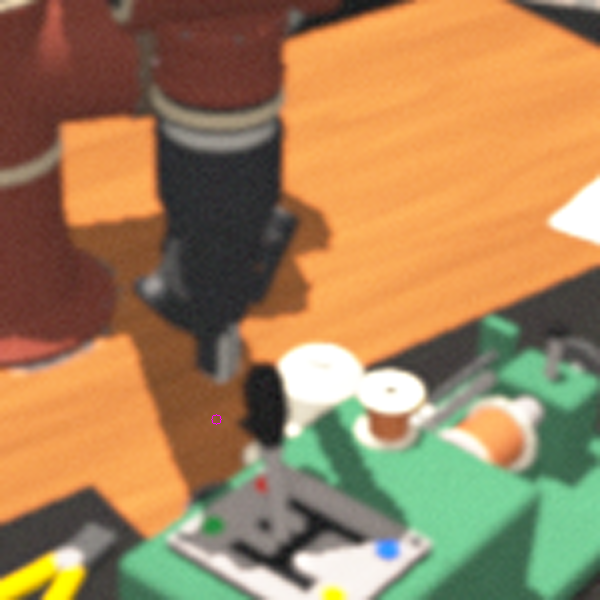

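View pics/w3.png

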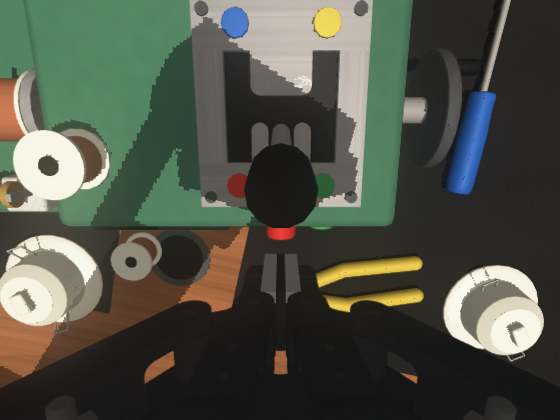

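The scene picture shows the fingertips at (222,380), while the reported TCP projects to (216,419). In the wrist picture the fingertips are at (281,255), in line with the grip at (281,185). I'll check the true tip height with the wrist depth.

Run:
```python
from h import *
w,d=optics.get_image('wrist');p=optics.camera_params('wrist');T=p['tool_from_camera'];K=p['mtx']
v,u=np.mgrid[:420,:560];c=np.stack([(u-K[0,2])/K[0,0]*d,(v-K[1,2])/K[1,1]*d,d],-1);q=(c@T[:3,:3].T+T[:3,3])*1000
for r in range(246,330,8): print(r,[tuple(q[r,k].round().astype(int).tolist()) for k in(250,268,292,305)])
for r in range(145,240,10): print(r,q[r,281].round(1).tolist())
```

```text
246 [(-76, -35, 200), (-76, -15, 199), (-76, 13, 200), (-76, 27, 200)]
254 [(-86, -35, 201), (11, -6, -43), (11, 4, -43), (-86, 27, 200)]
262 [(-95, -35, 200), (11, -5, -51), (11, 4, -51), (-95, 27, 200)]
270 [(7, -13, -49), (11, -5, -58), (12, 4, -59), (7, 9, -49)]
278 [(7, -12, -57), (11, -5, -65), (11, 4, -65), (8, 9, -58)]
286 [(8, -11, -64), (12, -5, -73), (11, 3, -71), (7, 8, -63)]
294 [(14, -10, -82), (12, -4, -78), (12, 3, -78), (13, 7, -81)]
302 [(13, -9, -84), (12, -4, -84), (13, 3, -84), (13, 7, -86)]
310 [(12, -9, -88), (12, -4, -88), (12, 3, -88), (12, 7, -88)]
318 [(12, -9, -92), (12, -4, -92), (12, 3, -93), (12, 6, -92)]
326 [(17, -8, -104), (12, -4, -96), (11, 3, -95), (17, 6, -103)]
145 [54.6, -0.2, -32.1]
155 [52.3, -0.2, -48.3]
165 [49.4, -0.2, -54.5]
175 [46.7, -0.2, -59.3]
185 [43.6, -0.2, -61.1]
195 [40.0, -0.2, -60.4]
205 [36.5, -0.2, -60.4]
215 [32.6, -0.2, -59.3]
225 [28.4, -0.2, -57.6]
235 [-32.0, -0.0, 109.1]
```

Both cameras put the actual fingertip about 40 mm above the reported TCP height, with its front face at tool x +11. I'll lower another 19 mm so the tip sits at about 218 mm, then push to near neutral.

```bash
python3 -m handwheel '[{"tx":0,"ty":0,"tz":10,"roll":0},{"tx":0,"ty":0,"tz":9,"roll":0},{"tx":5,"ty":0,"tz":0,"roll":0},{"tx":5,"ty":0,"tz":0,"roll":0},{"tx":5,"ty":0,"tz":0,"roll":0},{"tx":5,"ty":0,"tz":0,"roll":0},{"tx":5,"ty":0,"tz":0,"roll":0},{"tx":5,"ty":0,"tz":0,"roll":0},{"tx":4,"ty":0,"tz":0,"roll":0},{"tx":4,"ty":0,"tz":0,"roll":0},{"tx":0,"ty":0,"tz":0,"roll":0}]'
cat >> h.py <<'E'
def meas():
    tcp()
    im,P,q=lever('scene');z=P[...,2]*1000
    for lo,hi in((165,195),(215,250)):
        m=(abs(q)<85).all(-1)&(z>lo)&(z<hi);m&=(im.max(-1)<60) if lo>200 else True
        if m.any(): print('band',lo,hi,m.sum(),'x,y pct2/50/98',np.percentile(q[m],[2,50,98],axis=0).round(1).tolist())
    w,d=optics.get_image('wrist');p=optics.camera_params('wrist');T=p['tool_from_camera'];K=p['mtx']
    v,u=np.mgrid[:420,:560];c=np.stack([(u-K[0,2])/K[0,0]*d,(v-K[1,2])/K[1,1]*d,d],-1);t=(c@T[:3,:3].T+T[:3,3])*1000
    o=ctrl.get_obs()
    from scipy.spatial.transform import Rotation as Ro
    W=t/1000@Ro.from_rotvec(o['tool_rot']).as_matrix().T+o['tool_pos'];Q=(W[...,:2]-O)@R*1000
    # top cap of grip: dark points above 0.245, off the fingers
    m=(W[...,2]>.25)&(W[...,2]<.275)&(v<250)&(d>0)
    if m.any(): print('cap wrist',m.sum(),Q[m].min(0).round(1),Q[m].max(0).round(1),'mid',((Q[m].min(0)+Q[m].max(0))/2).round(1),'ztop',round(W[m][:,2].max()*1000))
    return w,im
E
python3 -c "
from h import *;meas()"
```

```text
t: 3.95
tool_pos: [0.5116, -0.0838, 0.1814]
tool_rot: [3.12, 0.361, 0.001]
contact_force: [-2.6, -1.4, 1.5]
opening: 0.0001
grip_force: 1.3
t 3.95 tcp winder mm [-32.3  -0.1] z 181.4 yaw 0.23 open 0.0001 F winder [-2.88 -0.77] 1.46
band 165 195 46 x,y pct2/50/98 [[-9.5, -7.6], [-2.8, -5.0], [-0.4, 2.5]]
band 215 250 114 x,y pct2/50/98 [[-32.6, -15.9], [-2.4, -10.6], [4.3, 0.3]]
cap wrist 2459 [ -8.3 -13. ] [ 4.2 14.1] mid [-2.   0.5] ztop 263
```

```bash
python3 -m handwheel '[{"tx":3,"ty":0,"tz":0,"roll":0},{"tx":3,"ty":0,"tz":0,"roll":0},{"tx":2,"ty":0,"tz":0,"roll":0},{"tx":0,"ty":0,"tz":0,"roll":0}]'; python3 -c "
from h import *;w,i=meas();cv2.imwrite('pics/w4.png',w[:,:,::-1])"
```

```text
t: 4.38
tool_pos: [0.5189, -0.0819, 0.1813]
tool_rot: [3.121, 0.36, 0.0]
contact_force: [-2.7, -1.2, 2.6]
opening: 0.0001
grip_force: 1.5
t 4.38 tcp winder mm [-24.7   0.1] z 181.3 yaw 0.23 open 0.0001 F winder [-2.93 -0.52] 2.64
band 165 195 41 x,y pct2/50/98 [[-6.6, -7.8], [1.0, -5.4], [4.2, 0.4]]
band 215 250 123 x,y pct2/50/98 [[-28.4, -15.8], [3.8, -11.7], [11.3, 1.7]]
cap wrist 2441 [ -0.6 -13.2] [11.8 14.1] mid [5.6 0.4] ztop 264
```

View pics/w4.png

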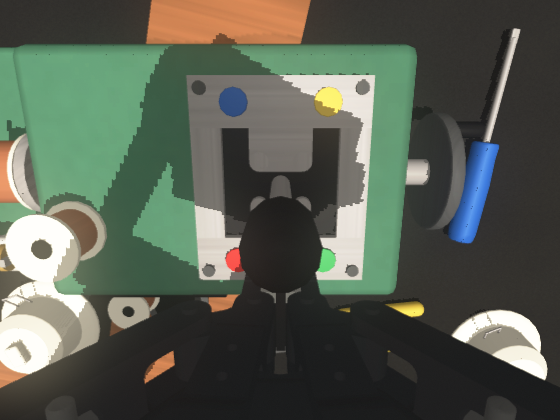

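The wrist view shows the stem at (280,190), a little short of the closed wall of the neutral channel at (280,170). I'll nudge it in small steps.

```bash
python3 -m handwheel '[{"tx":1,"ty":0,"tz":0,"roll":0},{"tx":1,"ty":0,"tz":0,"roll":0},{"tx":0,"ty":0,"tz":0,"roll":0}]'; python3 -m handwheel '[{"tx":1,"ty":0,"tz":0,"roll":0},{"tx":0,"ty":0,"tz":0,"roll":0}]';python3 -c "
from h import *;meas()"
```

```text
t: 4.73
tool_pos: [0.5207, -0.0814, 0.1812]
tool_rot: [3.121, 0.36, 0.0]
contact_force: [-3.3, -1.7, 2.6]
opening: 0.0
grip_force: 1.6
t: 4.9
tool_pos: [0.5216, -0.0812, 0.1812]
tool_rot: [3.121, 0.36, 0.0]
contact_force: [-3.4, -0.8, 2.3]
opening: 0.0
grip_force: 1.6
t 4.9 tcp winder mm [-21.9   0.1] z 181.2 yaw 0.23 open 0.0 F winder [-3.48  0.  ] 2.34
band 165 195 46 x,y pct2/50/98 [[-2.9, -8.1], [3.5, -5.1], [5.9, 2.2]]
band 215 250 117 x,y pct2/50/98 [[-23.6, -15.9], [7.6, -11.4], [14.8, 1.7]]
cap wrist 2454 [  2.3 -13.3] [14.8 14.1] mid [8.5 0.4] ztop 264
```

Lever at neutral. Back off and check the hand's sideways profile before going round.

```bash
python3 -m handwheel '[{"tx":-8,"ty":0,"tz":0,"roll":0},{"tx":-12,"ty":0,"tz":0,"roll":0},{"tx":-12,"ty":10,"tz":0,"roll":0},{"tx":0,"ty":20,"tz":0,"roll":0},{"tx":0,"ty":20,"tz":0,"roll":0},{"tx":0,"ty":5,"tz":0,"roll":0},{"tx":0,"ty":0,"tz":0,"roll":0}]'
python3 - <<'E'
from h import *;tcp()
w,d=optics.get_image('wrist');p=optics.camera_params('wrist');T=p['tool_from_camera'];K=p['mtx']
v,u=np.mgrid[:420,:560];c=np.stack([(u-K[0,2])/K[0,0]*d,(v-K[1,2])/K[1,1]*d,d],-1);t=(c@T[:3,:3].T+T[:3,3])*1000
for z in range(-130,-35,10):
  m=(t[...,2]>z)&(t[...,2]<=z+10)&(v>240)&(d>0)&(t[...,0]<25)
  if m.any(): print(z,m.sum(),'x',t[m][:,0].min().round(),t[m][:,0].max().round(),'y',t[m][:,1].min().round(),t[m][:,1].max().round())
E
```

```text
t: 5.58
tool_pos: [0.5028, -0.1427, 0.1808]
tool_rot: [-3.121, -0.357, -0.0]
contact_force: [0.2, 0.6, -1.1]
opening: -0.0006
grip_force: 0.0
t 5.58 tcp winder mm [-54.3 -55.5] z 180.8 yaw 0.228 open -0.0006 F winder [0.35 0.58] -1.09
-130 10211 x 6.0 20.0 y -57.0 55.0
-120 14966 x -4.0 19.0 y -58.0 57.0
-110 9079 x -8.0 18.0 y -53.0 51.0
-100 8103 x -9.0 15.0 y -44.0 43.0
-90 3938 x -12.0 15.0 y -36.0 36.0
-80 1166 x -11.0 14.0 y -20.0 20.0
-70 803 x 6.0 12.0 y -14.0 13.0
-60 770 x 6.0 12.0 y -14.0 13.0
-50 425 x 6.0 12.0 y -14.0 13.0
```

The knuckles widen to ±36 mm about 85 mm above the TCP, so for the sideways push I'll raise the hand 9 mm and push slowly.

```bash
python3 -m handwheel '[{"tx":18,"ty":0,"tz":-5,"roll":0},{"tx":18,"ty":0,"tz":-4,"roll":0},{"tx":18,"ty":0,"tz":0,"roll":0},{"tx":0,"ty":-10,"tz":0,"roll":0},{"tx":0,"ty":-10,"tz":0,"roll":0},{"tx":0,"ty":-5,"tz":0,"roll":0},{"tx":0,"ty":-5,"tz":0,"roll":0},{"tx":0,"ty":-5,"tz":0,"roll":0},{"tx":0,"ty":-5,"tz":0,"roll":0},{"tx":0,"ty":0,"tz":0,"roll":0}]'; python3 -c "
from h import *;meas()"
```

```text
t: 6.47
tool_pos: [0.5459, -0.0902, 0.1902]
tool_rot: [-3.121, -0.361, -0.0]
contact_force: [0.2, -1.0, -0.0]
opening: -0.0001
grip_force: 0.3
t 6.47 tcp winder mm [ -0.4 -14.1] z 190.2 yaw 0.23 open -0.0001 F winder [-0.03 -0.98] -0.02
band 165 195 46 x,y pct2/50/98 [[-4.4, 1.6], [2.7, 4.7], [6.6, 11.7]]
band 215 250 73 x,y pct2/50/98 [[0.7, -30.3], [11.0, 4.1], [15.0, 15.6]]
```

```bash
python3 -m handwheel '[{"tx":0,"ty":-5,"tz":0,"roll":0},{"tx":0,"ty":-5,"tz":0,"roll":0},{"tx":0,"ty":-5,"tz":0,"roll":0},{"tx":0,"ty":-5,"tz":0,"roll":0},{"tx":0,"ty":-5,"tz":0,"roll":0},{"tx":0,"ty":-4,"tz":0,"roll":0},{"tx":0,"ty":-4,"tz":0,"roll":0},{"tx":0,"ty":0,"tz":0,"roll":0}]'; python3 -c "
from h import *;w,i=meas();cv2.imwrite('pics/w5.png',w[:,:,::-1])"
```

```text
t: 7.23
tool_pos: [0.5387, -0.0577, 0.1903]
tool_rot: [-3.12, -0.361, 0.0]
contact_force: [0.5, -1.3, -0.6]
opening: -0.0005
grip_force: 0.4
t 7.23 tcp winder mm [ 0.  19.1] z 190.3 yaw 0.231 open -0.0005 F winder [ 0.16 -1.36] -0.59
band 165 195 51 x,y pct2/50/98 [[-4.2, 22.8], [2.6, 28.6], [6.3, 35.2]]
band 215 250 61 x,y pct2/50/98 [[1.7, 4.5], [10.8, 36.8], [13.8, 45.1]]
```

```bash
python3 -m handwheel '[{"tx":0,"ty":-3,"tz":0,"roll":0},{"tx":0,"ty":-2,"tz":0,"roll":0},{"tx":0,"ty":0,"tz":0,"roll":0}]';python3 -m handwheel '[{"tx":0,"ty":-1,"tz":0,"roll":0},{"tx":0,"ty":-1,"tz":0,"roll":0},{"tx":0,"ty":0,"tz":0,"roll":0}]'; python3 -c "
from h import *;w,i=meas();cv2.imwrite('pics/w6.png',w[:,:,::-1])"
```

```text
t: 7.58
tool_pos: [0.5377, -0.0537, 0.1902]
tool_rot: [3.121, 0.36, 0.0]
contact_force: [0.5, -1.9, -1.4]
opening: 0.0004
grip_force: 0.9
t: 7.83
tool_pos: [0.5372, -0.0519, 0.1902]
tool_rot: [3.121, 0.36, -0.0]
contact_force: [-0.0, -2.7, -0.5]
opening: -0.0001
grip_force: 1.1
t 7.83 tcp winder mm [-0.1 25.1] z 190.2 yaw 0.23 open -0.0001 F winder [-0.66 -2.65] -0.54
band 165 195 48 x,y pct2/50/98 [[-4.2, 27.3], [2.1, 32.8], [5.8, 40.6]]
band 215 250 63 x,y pct2/50/98 [[-1.6, 10.5], [10.0, 42.1], [13.5, 53.7]]
```

```bash
python3 -m handwheel '[{"tx":0,"ty":-1,"tz":0,"roll":0},{"tx":0,"ty":0,"tz":0,"roll":0}]';python3 -m handwheel '[{"tx":0,"ty":-1,"tz":0,"roll":0},{"tx":0,"ty":0,"tz":0,"roll":0}]'; python3 -c "
from h import *;w,i=meas()"
```

```text
t: 8.1
tool_pos: [0.537, -0.0509, 0.1902]
tool_rot: [3.121, 0.36, -0.0]
contact_force: [1.1, -2.2, -2.1]
opening: 0.0
grip_force: 1.1
t: 8.27
tool_pos: [0.5368, -0.0498, 0.1902]
tool_rot: [-3.121, -0.36, -0.0]
contact_force: [1.5, -2.9, -1.3]
opening: -0.0004
grip_force: 1.1
t 8.27 tcp winder mm [-0.  27.2] z 190.2 yaw 0.23 open -0.0004 F winder [ 0.79 -3.18] -1.29
band 165 195 49 x,y pct2/50/98 [[-5.4, 29.8], [2.2, 34.6], [6.0, 41.7]]
band 215 250 66 x,y pct2/50/98 [[2.0, 12.8], [10.7, 44.5], [15.1, 58.5]]
```

Lever is in the left lane. Going around behind it now.

```bash
python3 -m handwheel '[{"tx":0,"ty":8,"tz":0,"roll":0},{"tx":0,"ty":15,"tz":0,"roll":0},{"tx":-18,"ty":0,"tz":0,"roll":0},{"tx":-18,"ty":0,"tz":0,"roll":0},{"tx":-18,"ty":0,"tz":0,"roll":0},{"tx":0,"ty":-16,"tz":0,"roll":0},{"tx":0,"ty":-16,"tz":0,"roll":0},{"tx":0,"ty":-16,"tz":5,"roll":0},{"tx":0,"ty":0,"tz":5,"roll":0},{"tx":0,"ty":0,"tz":0,"roll":0}]';python3 -c "
from h import *;w,i=meas();cv2.imwrite('pics/w7.png',w[:,:,::-1])"
```

```text
t: 9.2
tool_pos: [0.4781, -0.0381, 0.1792]
tool_rot: [-3.12, -0.361, 0.002]
contact_force: [-0.1, 0.6, 0.0]
opening: 0.0001
grip_force: 0.0
t 9.2 tcp winder mm [-54.5  52. ] z 179.2 yaw 0.231 open 0.0001 F winder [0.   0.59] 0.0
band 165 195 48 x,y pct2/50/98 [[-3.7, 26.3], [2.3, 34.4], [7.4, 41.5]]
band 215 250 117 x,y pct2/50/98 [[-54.1, 35.2], [6.3, 40.9], [13.7, 54.8]]
cap wrist 4655 [-10.6  43.6] [12.9 67.9] mid [ 1.1 55.8] ztop 258
```

View pics/w7.png

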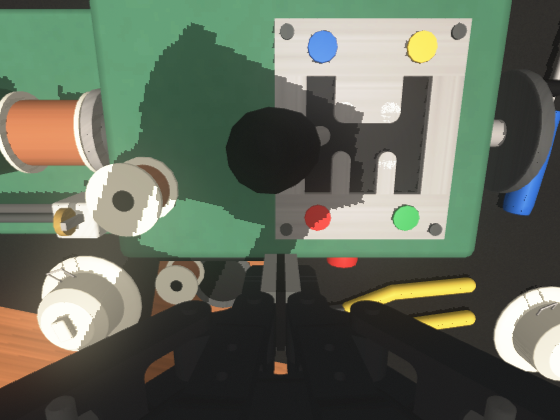

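The lever (grip at px (273,150)) stands in the left lane, in line with the fingertips at (281,260), and the blue disc (322,45) is ahead. Now I'll push +x.

```bash
python3 -m handwheel '[{"tx":10,"ty":-1,"tz":0,"roll":0},{"tx":10,"ty":0,"tz":0,"roll":0},{"tx":5,"ty":0,"tz":0,"roll":0},{"tx":5,"ty":0,"tz":0,"roll":0},{"tx":5,"ty":0,"tz":0,"roll":0},{"tx":5,"ty":0,"tz":0,"roll":0},{"tx":5,"ty":0,"tz":0,"roll":0},{"tx":5,"ty":0,"tz":0,"roll":0},{"tx":0,"ty":0,"tz":0,"roll":0}]';python3 -c "
from h import *;w,i=meas()"
```

```text
t: 10.05
tool_pos: [0.5277, -0.0256, 0.1802]
tool_rot: [3.12, 0.36, 0.0]
contact_force: [-1.6, -1.8, 1.4]
opening: 0.0003
grip_force: 1.2
t 10.05 tcp winder mm [-3.4 52.9] z 180.2 yaw 0.23 open 0.0003 F winder [-1.93 -1.36] 1.39
band 165 195 49 x,y pct2/50/98 [[9.8, 29.4], [17.2, 34.7], [22.0, 41.5]]
band 215 250 123 x,y pct2/50/98 [[-0.8, 35.3], [25.3, 41.5], [33.6, 52.5]]
cap wrist 1988 [20.1 44.9] [33.  67.4] mid [26.6 56.1] ztop 257
```

```bash
python3 -m handwheel '[{"tx":5,"ty":0,"tz":0,"roll":0},{"tx":5,"ty":0,"tz":0,"roll":0},{"tx":5,"ty":0,"tz":0,"roll":0},{"tx":5,"ty":0,"tz":0,"roll":0},{"tx":4,"ty":0,"tz":0,"roll":0},{"tx":0,"ty":0,"tz":0,"roll":0}]';python3 -m handwheel '[{"tx":2,"ty":0,"tz":0,"roll":0},{"tx":0,"ty":0,"tz":0,"roll":0}]';python3 -c "
from h import *;w,i=meas()"
```

```text
t: 10.65
tool_pos: [0.5506, -0.0196, 0.1793]
tool_rot: [-3.12, -0.361, 0.002]
contact_force: [-2.5, -0.9, -2.3]
opening: 0.0
grip_force: 1.4
t: 10.82
tool_pos: [0.5525, -0.0192, 0.1801]
tool_rot: [-3.12, -0.36, 0.0]
contact_force: [-2.5, -0.4, -1.5]
opening: 0.0002
grip_force: 1.2
t 10.82 tcp winder mm [22.2 53.4] z 180.1 yaw 0.23 open 0.0002 F winder [-2.51  0.15] -1.55
band 165 195 50 x,y pct2/50/98 [[28.3, 29.0], [37.0, 34.1], [46.0, 40.7]]
band 215 250 142 x,y pct2/50/98 [[20.9, 34.9], [50.7, 41.1], [60.7, 57.3]]
cap wrist 576 [46.  47.4] [57.  61.4] mid [51.5 54.4] ztop 253
```

```bash
python3 -m handwheel '[{"tx":1,"ty":0,"tz":0,"roll":0},{"tx":1,"ty":0,"tz":0,"roll":0},{"tx":0,"ty":0,"tz":0,"roll":0}]';python3 -m handwheel '[{"tx":1,"ty":0,"tz":0,"roll":0},{"tx":0,"ty":0,"tz":0,"roll":0}]';python3 -m handwheel '[{"tx":1,"ty":0,"tz":0,"roll":0},{"tx":0,"ty":0,"tz":0,"roll":0}]';python3 -c "
from h import *;w,i=meas()"
```

```text
t: 11.17
tool_pos: [0.5544, -0.019, 0.1804]
tool_rot: [-3.121, -0.36, -0.001]
contact_force: [-3.5, 0.1, -0.8]
opening: -0.0001
grip_force: 1.2
t: 11.33
tool_pos: [0.5552, -0.0189, 0.1802]
tool_rot: [-3.121, -0.36, 0.0]
contact_force: [-2.7, 0.3, -1.6]
opening: 0.0001
grip_force: 1.5
t: 11.5
tool_pos: [0.5558, -0.0187, 0.1801]
tool_rot: [-3.121, -0.36, 0.002]
contact_force: [-5.2, -0.1, -0.4]
opening: -0.0004
grip_force: 2.4
t 11.5 tcp winder mm [25.6 53.2] z 180.1 yaw 0.23 open -0.0004 F winder [-5.05  1.05] -0.43
band 165 195 50 x,y pct2/50/98 [[31.4, 29.3], [38.6, 34.2], [48.7, 40.4]]
band 215 250 149 x,y pct2/50/98 [[24.4, 34.3], [53.5, 41.2], [63.4, 56.5]]
cap wrist 213 [49.7 48.5] [58.3 60.2] mid [54.  54.3] ztop 252
```

```bash
python3 -m handwheel '[{"tx":1,"ty":0,"tz":0,"roll":0},{"tx":0,"ty":0,"tz":0,"roll":0}]';python3 -m handwheel '[{"tx":0.5,"ty":0,"tz":0,"roll":0},{"tx":0,"ty":0,"tz":0,"roll":0}]'
```

```text
t: 11.77
tool_pos: [0.5562, -0.0186, 0.18]
tool_rot: [3.121, 0.36, -0.005]
contact_force: [-7.5, -0.7, 0.6]
opening: 0.0002
grip_force: 3.5
t: 11.93
tool_pos: [0.5563, -0.0186, 0.18]
tool_rot: [3.121, 0.36, -0.006]
contact_force: [-7.5, -1.5, 0.7]
opening: -0.0001
grip_force: 4.0
```

The lever has stopped dead: the force is up to 7.5 N with no further travel. I'll retract.

```bash
python3 -m handwheel '[{"tx":-5,"ty":0,"tz":0,"roll":0},{"tx":-15,"ty":0,"tz":0,"roll":0},{"tx":-25,"ty":0,"tz":0,"roll":0},{"tx":-30,"ty":0,"tz":0,"roll":0},{"tx":0,"ty":0,"tz":-25,"roll":0},{"tx":0,"ty":0,"tz":-25,"roll":0},{"tx":0,"ty":0,"tz":-25,"roll":0},{"tx":0,"ty":0,"tz":0,"roll":0}]';python3 - <<'E'
from h import *;meas()
im,P,q=lever('scene');z=P[...,2]*1000
A=[]
for lo in range(150,255,10):
    m=(q[...,0]>10)&(q[...,0]<90)&(q[...,1]>5)&(q[...,1]<85)&(z>lo)&(z<=lo+10)
    if m.sum()>2: print(lo,m.sum(),q[m].min(0).round(1),q[m].max(0).round(1))
E
```

```text
t: 12.6
tool_pos: [0.4883, -0.0362, 0.2627]
tool_rot: [3.117, 0.36, 0.022]
contact_force: [0.6, -0.8, 1.3]
opening: 0.0002
grip_force: 0.0
t 12.6 tcp winder mm [-44.1  51.6] z 262.7 yaw 0.23 open 0.0002 F winder [ 0.39 -0.92] 1.32
band 165 195 51 x,y pct2/50/98 [[30.7, 28.9], [39.1, 34.2], [49.5, 41.9]]
band 215 250 115 x,y pct2/50/98 [[45.4, 34.1], [56.6, 41.8], [64.4, 53.9]]
150 15 [27.9 21.7] [36.8 32.5]
160 16 [28.6 26.6] [39.4 36.8]
170 21 [31.1 28.8] [43.3 37.8]
180 13 [35.5 32.2] [48.8 41.8]
190 20 [36.9 33.2] [52.  41.2]
200 21 [38.3 33.2] [57.1 44.8]
210 32 [37.1 33.3] [61.9 52.1]
220 47 [34.9 34.1] [64.3 52.6]
230 43 [41.2 36.7] [65.4 55.4]
240 58 [40. 39.] [65.4 63.5]
250 7 [48.  46.6] [59.  57.7]
```

```bash
python3 -c "
from station import ctrl;print(ctrl.finish_job())"
```

```text
the job is handed in; nothing more can be done
None
```

The lever is fully home in the blue-disc slot (far left), where it stopped dead at about 7.5 N; the hand is clear of it, and I handed the job in about 13 s into the 43 s allowed, with no verdict returned.

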